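# Show the nut slab to the inspection camera

### The job

Lift the chocolate slab with the six round nut domes out of its rack and hold it up in front of the inspection camera: decorated face square to the lens, slab right way up and its lower edge level, the middle of that face on the lens axis and 16 cm from the lens. Finish while still holding it there, motionless and with only the gripper carrying it; leave the other slabs, the jar, the palette knife and the camera as they are.

Things in the scene. Friction and masses are not known exactly. Their poses are not given: they have to be found in the camera images.
- slab_domes: dark chocolate slab standing on edge in one of the rack's three grooves, 90 mm wide (own x), 12 mm thick (own y), 130 mm tall (own z, up), about 0.18 kg. Origin: centre of its underside. The +y face carries six round nut domes (19 mm across, 8 mm proud) in two rows, 44 and 70 mm above the underside; the -y face is plain. Above 80 mm both faces are bare and flat: hold it there, across the 12 mm
- slab_face (a point): middle of the slab_domes decorated face (on the chocolate surface): 65 mm above the underside, 6 mm from mid-thickness; axes as slab_domes
- slab_bars: the slab with three straight horizontal nut bars on its face; same size, axes and origin as slab_domes; stands in one of the other two grooves, to be left there
- slab_chips: the slab with some twenty small scattered chips on its face; same size, axes and origin as slab_domes; stands in one of the other two grooves, to be left there
- rack: fixed white plastic rack, base 120 mm (own x) by 250 mm (own y), 12 mm thick; origin: centre of its underside. Three grooves along own x at y = -75, 0 and +75 mm, 16 mm wide, floor at z = 12 mm, rib tops at z = 40 mm; the slabs stand in them with their decorated faces to the rack's +y, tops at z = 142 mm; which slab is where varies
- stand: fixed camera stand: dark base plate, aluminium post 330 mm tall and a fork; with the grey camera head (70 x 56 x 50 mm) it carries. Origin: on the surface, right below the head's tilt axis, which is 330 mm up. At yaw 0 the camera looks to -x; own y is the (level) tilt axis. The post stands 70 mm behind (own +x)
- camera_tilt (a joint): downward tilt of the camera head, rad: 0 looks level, larger looks further down; it starts at 0.2 to 0.6 and stays where it is
- lens (a point): centre of the lens's front glass, 60 mm in front of the tilt axis; own x points back along the lens axis into the camera (it looks to -x), own y is level, own z is the camera's up
- focus (a point): the point on the lens axis 160 mm in front of the glass (220 mm from the tilt axis), where the middle of the decorated face belongs; axes as lens: the face should look along +x of this point and the slab's own z lie along its z (so the slab leans back by the camera's tilt)
- jar: closed amber glass jar, 70 mm across, 100 mm tall, standing on the bench; origin: centre of its underside; leave alone
- palette_knife: spatula lying on the bench along its own x; leave alone

How it is judged:
On the way:
1. the slab with the domes has been lifted clear of the rack in the gripper (contact force between the fingers and slab_domes above 1 N and z of slab_domes in the frame of rack above 0.05 m and contact force between slab_domes and rack below 0.05 N), for 0.2 s.
At the end, for the whole second after the job is handed in: Gripper alone holds the domed slab, still: face centre within 30 mm of the focus point (160 mm out on the lens axis), face square to the lens and width level with the camera within 12 degrees, right way up, underside over 70 mm above the bench; other slabs within 25 mm of their start (contact force between the fingers and slab_domes above 1 N and contact force between slab_domes and rack below 0.05 N and contact force between slab_domes and stand below 0.05 N and contact force between slab_domes and slab_bars below 0.05 N and contact force between slab_domes and slab_chips below 0.05 N and distance between slab_face and focus below 0.03 m and angle between the y axis of slab_domes and the x axis of focus, either way round below 0.21 rad and y of lens in the frame of slab_domes above 0.08 m and angle between the x axis of slab_domes and the y axis of focus, either way round below 0.21 rad and angle between slab_domes's own z axis and vertical below 1 rad and height (world z) of slab_domes above 0.07 m and linear speed of slab_domes below 0.02 m/s and angular speed of slab_domes below 0.15 rad/s and distance of each of slab_bars, slab_chips from where it was at the start of the episode below 0.025 m); the arm keeps its last pose, push and grip.
It fails at once if another slab is moved by more than 25 mm or tipped (distance of any of slab_bars, slab_chips from where it was at the start of the episode above 0.025 m or angle between any of slab_bars, slab_chips's own z axis and vertical above 0.35 rad).
It fails at once if the jar or palette knife is moved by more than 30 mm (distance of any of jar, palette_knife from where it was at the start of the episode above 0.03 m).
It fails at once if the camera is knocked out of its aim (lens moved by more than 10 mm) (distance of lens from where it was at the start of the episode above 0.01 m).
It also fails if it takes over 38 s, if anything falls off the work surface, if the arm or the gripper's body presses on something with over 40 N, if the wrist force passes 120 N, or if a joint passes its speed limit or range.

### The arm

A 6-joint arm with a two-finger parallel gripper is mounted at the origin on the work surface. World frame = base frame: x ahead of the robot, y to its left, z up, the work surface at z = 0. Lengths are in m, angles in rad, forces in N, time in s.
With the tool pointing down it reaches from about 0.4 to 0.925 m from the base axis. Payload 12.5 kg.
Tool frame: the origin (TCP) lies on the front face of the gripper's body, between the roots of the fingers; the fingertips stand 78 mm ahead of it and the grasp point (between the pads) lies 59 mm ahead of it; y points along the fingers, x is the direction in which the jaws open and shut, and the axes are right-handed (so a half turn about y gives the same grasp; the last joint's range is limited). The gripper opens to 95 mm and grips with 3 to 60 N. Pads are 20 mm wide; open, the fingers measure 119 mm over their backs; the gripper's body (75 mm by 180 mm) begins 59 mm behind the grasp point.
Start: joints at [1.041, 0.491, 1.559, -0, 1.092, -0.106], TCP at [0.257, 0.57, 0.292] pointing down, gripper open.
Joint ranges: [-3.1, 3.1], [-0.84, 2.19], [0.05, 2.79], [-1.13, 4.28], [0.06, 2.93], [-2.69, 2.69]. Speed limits (rad/s): [2.22, 2.22, 2.79, 3.14, 3.14, 3.14].

### API

Orientations are given as a rotation vector (axis times angle).
In Python, from plant import ctrl gives the robot as it stands.
- The arm moves only by the shell command python3 -m handwheel 'ROWS' [FORCE]. ROWS is JSON, a list of rows, each a list of 3 entries, a list of its own where there are three numbers: the shift along the world's x, y, z in mm, then the turn, a rotation vector about the world's x, y, z in degrees, then the finger opening in mm, from 0 to 95.1. A call has 1 to 12 rows; each row shifts and turns the pose as measured when the row begins; what a row does not reach is not made up. A row lasts 1/10 s, in which the tool goes at most 50 mm and 8.59 degrees, less where a joint would pass 70% of its speed; a pose out of reach is approached as far as the arm can. A call is refused whole if a number of a shift passes 50 or a number of a turn 8.59, either way. A call with a gripper value outside its range is refused whole. The fingers move at their own pace and stop on an object; FORCE is the grip in N (left out, the last holds). Time passes only in rows, so rows that do not move let the fingers close. It gives the time, the measured TCP pose, the force and the opening at its end, in the units of the state.
- ctrl.sense(): the state, without advancing time (a new reading comes with each control period).
- ctrl.snapshot(name): name is "scene" or "side" or "wrist"; returns a dict with "pixels" (384x512x3 uint8, red, green, blue), "fx", "fy", "cx", "cy" (pixels), "dist_coeffs" ([k1, k2, p1, p2, k3] as OpenCV has them; the pictures are not rectified), "rvec" (rotation vector, rad) and "tvec" (3), from world to camera coordinates, as OpenCV has them. Camera axes: x right, y down, z forward; pixel columns grow to the right and rows downward; lengths in m; the calibration is good to about 2 mm. A picture is of the moment at which its call begins. There is no depth.
- ctrl.job_done(): hands the job in, once; it reports no verdict.
Trained networks look in the newest picture that a camera, given by its name, has taken for a name from the list of things; names that differ only in an ending like _2 or _b are one class to them, and where a whole thing is asked for, a point or a joint stands for the part that bears it (a point fixed in the world has none). Each returns a list of dicts, best first, with "confidence" (0 to 1); they miss things now and then, are a little off and sometimes report something else, mostly with a low value. They report only what shows in the picture. A call takes as long as a camera call.
- ctrl.look_for(camera, thing): "box" ([centre column, centre row, width, height] in pixels, round what is visible of it).
- ctrl.mark_of(camera, thing): "pixel" ([column, row] in pixels: a listed point, or the origin of a listed thing).
The state is a dict: "t": time; "joint_pos": joint angles; "dq": joint speeds; "tau": joint torques, N m; "position": TCP position; "tool_rot": TCP orientation; "wrist_force": force on the tool from outside, world axes, zero at the start; "wrist_torque": the same for the moment, N m; "width": finger opening in m.
Only numpy, scipy, OpenCV 4.12 (cv2) and the standard library are available. Lean on these libraries where they do the work, as an engineer would, in place of code of your own. Each camera call takes 0.05 s, during which the arm holds its last target.

## Working session

There is one attempt and no reset: what is moved stays moved. The work goes in short steps, Python scripts to look and compute and a shell command to move; the robot and the scene stay as the last step left them, time stands still between calls to the robot, and variables do not carry over. Pictures are saved under pics/ and viewed, and the job is handed in when it is done.

```bash
ls; mkdir -p pics
cat > h.py <<'E'
import numpy as np, cv2, json
from plant import ctrl
def snap(n,f=None):
    s=ctrl.snapshot(n)
    if f: cv2.imwrite('pics/'+f,np.array(s["pixels"])[:,:,::-1])
    c={k:np.array(s[k],float) for k in("rvec","tvec","dist_coeffs")}
    c['K']=np.array([[s['fx'],0,s['cx']],[0,s['fy'],s['cy']],[0,0,1]])
    return c
def proj(c,P):
    return cv2.projectPoints(np.array(P,float).reshape(-1,1,3),c['rvec'],c['tvec'],c['K'],c['dist_coeffs'])[0].reshape(-1,2)
def ray(c,p):
    u=cv2.undistortPoints(np.array(p,float).reshape(1,1,2),c['K'],c['dist_coeffs']).ravel()
    R=cv2.Rodrigues(c['rvec'])[0]
    return -R.T@c['tvec'].ravel(), R.T@np.array([u[0],u[1],1])
def onz(c,p,z):
    o,d=ray(c,p); return o+d*(z-o[2])/d[2]
E
python3 - <<'E'
from h import *
s=ctrl.sense(); print(s)
for n in("scene","side","wrist"):
    c=snap(n,n+'0.png'); R=cv2.Rodrigues(c['rvec'])[0]; print(n,-R.T@c['tvec'].ravel(),R[2],c['K'][0,0],c['dist_coeffs'])
    for t in("slab_domes","slab_face","slab_bars","slab_chips","rack","stand","lens","focus","camera_tilt","jar","palette_knife"):
        try:
            a=ctrl.mark_of(n,t); b=ctrl.look_for(n,t)
            print(t,[(np.round(x['pixel']).tolist(),round(x['confidence'],2)) for x in a][:3],[(np.round(x['box']).tolist(),round(x['confidence'],2)) for x in b][:2])
        except Exception as e: print(t,e)
print(ctrl.sense()['t'])
E
```

```text
pics
{'t': 0.0, 'joint_pos': array([ 1.04140364e+00,  4.91539257e-01,  1.55945051e+00, -2.29386695e-06,
        1.09172406e+00, -1.05608369e-01]), 'dq': array([ 6.67982556e-04,  2.72092302e-04,  1.73912210e-05, -9.13094670e-05,
        9.18644598e-05,  2.00156074e-04]), 'tau': array([-1.05495878e-03, -6.12627482e+01, -2.58183879e+01,  6.91361446e-02,
        4.83515114e-02, -1.00580505e-04]), 'position': array([0.25690874, 0.56957593, 0.29167396]), 'tool_rot': array([-1.38090534, -0.89087301,  0.89251603]), 'wrist_force': array([-0.90332159, -1.61780103,  0.07840571]), 'wrist_torque': array([0.01215416, 0.01545093, 0.03325153]), 'width': 0.09500529301108869}
scene [0.96407912 0.61398172 0.96672017] [-0.37433623 -0.63116407 -0.67934108] 364.29603727454264 [-0.10063993  0.          0.          0.          0.        ]
slab_domes [([306.0, 319.0], 0.66)] [([314.0, 302.0, 38.0, 26.0], 0.76)]
slab_face [([308.0, 307.0], 0.93)] [([311.0, 304.0, 37.0, 39.0], 0.81), ([172.0, 164.0, 37.0, 27.0], 0.64)]
slab_bars [([314.0, 293.0], 0.59)] [([321.0, 281.0, 36.0, 32.0], 0.63)]
slab_chips [([324.0,
[... 1402 characters left out ...]
 lens, palette_knife, rack, slab_bars, slab_chips, slab_domes, slab_face, stand
jar [([277.0, 349.0], 0.69), ([203.0, 212.0], 0.46)] [([334.0, 158.0, 30.0, 33.0], 0.66), ([277.0, 339.0, 27.0, 41.0], 0.57)]
palette_knife [([234.0, 289.0], 0.6)] [([233.0, 293.0, 78.0, 52.0], 0.56)]
wrist [0.18464842 0.60207605 0.38329528] [ 0.2548237  -0.1148271  -0.96014562] 323.06203538367043 [-0.04429981  0.          0.          0.          0.        ]
slab_domes [] []
slab_face [] []
slab_bars [] []
slab_chips [] []
rack [] []
stand [] []
lens [] []
focus [] []
camera_tilt it knows: focus, jar, lens, palette_knife, rack, slab_bars, slab_chips, slab_domes, slab_face, stand
jar [] []
palette_knife [] []
3.15
```

View pictures.

View pics/scene0.png

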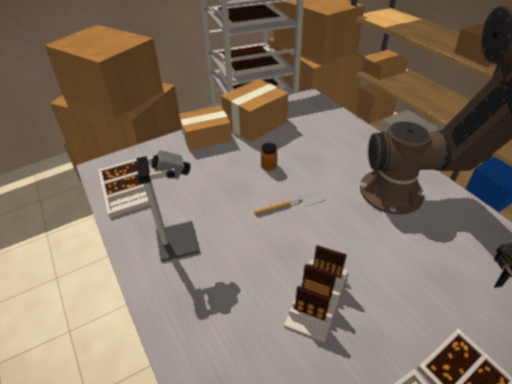

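View pics/side0.png

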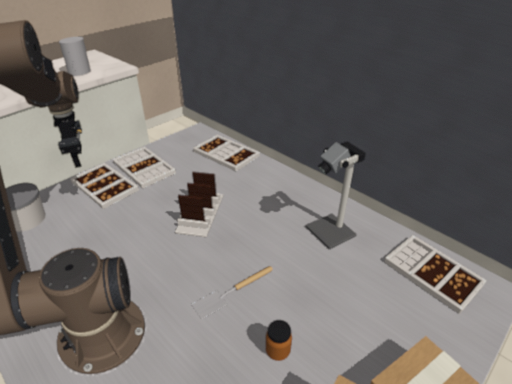

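Run:
```python
import cv2
a=cv2.imread('pics/scene0.png'); b=cv2.imread('pics/side0.png')
cv2.imwrite('pics/s1.png',cv2.resize(a[235:355,265:385],None,fx=5,fy=5,interpolation=cv2.INTER_CUBIC))
cv2.imwrite('pics/s2.png',cv2.resize(a[140:270,125:255],None,fx=4.5,fy=4.5,interpolation=cv2.INTER_CUBIC))
cv2.imwrite('pics/d1.png',cv2.resize(b[155:255,150:250],None,fx=6,fy=6,interpolation=cv2.INTER_CUBIC))
cv2.imwrite('pics/d2.png',cv2.resize(b[130:260,280:400],None,fx=4.5,fy=4.5,interpolation=cv2.INTER_CUBIC))
```

```text
(no output)
```

View pics/s1.png

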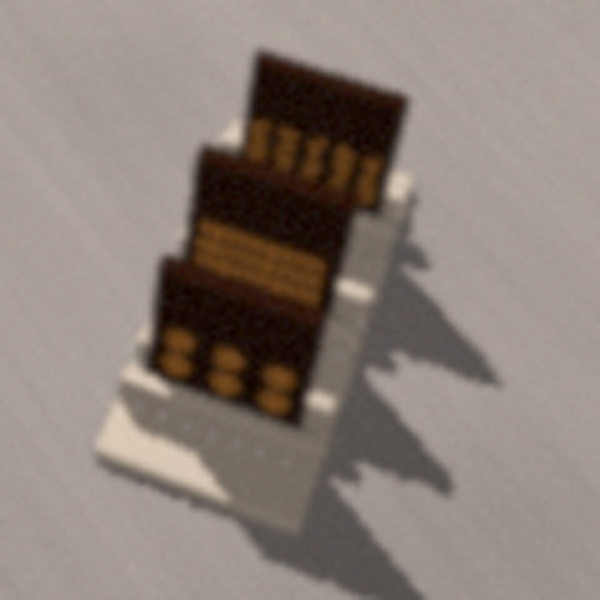

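View pics/s2.png

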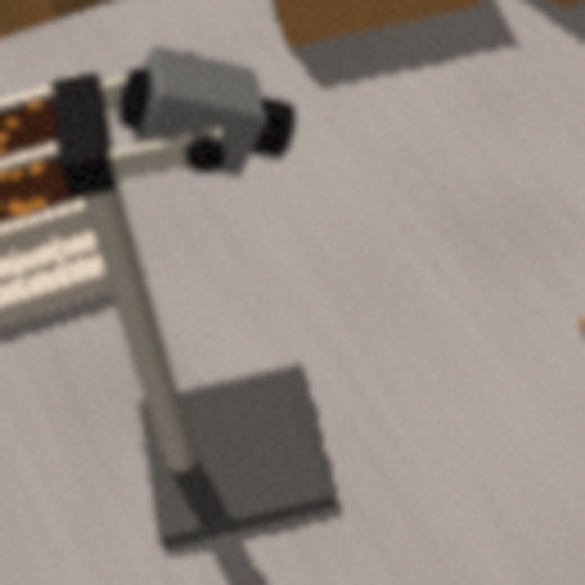

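View pics/d1.png

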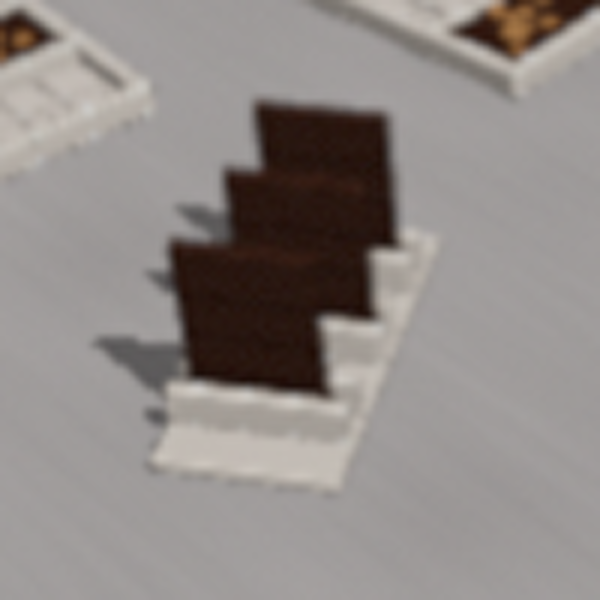

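View pics/d2.png

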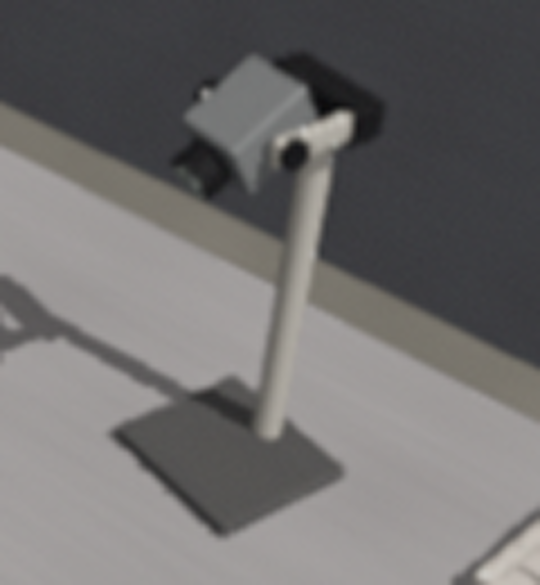

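```bash
cat > fit.py <<'E'
from h import *
from scipy.optimize import least_squares
import pickle
C={}
# cameras are fixed; cache
import os
if not os.path.exists('cams.pkl'):
    C={n:snap(n) for n in('scene','side')}; pickle.dump(C,open('cams.pkl','wb'))
C=pickle.load(open('cams.pkl','rb'))
def Rz(a): return np.array([[np.cos(a),-np.sin(a),0],[np.sin(a),np.cos(a),0],[0,0,1]])
def Ry(a): return np.array([[np.cos(a),0,np.sin(a)],[0,1,0],[-np.sin(a),0,np.cos(a)]])
E
cat > a.py <<'E'
from fit import *
c,d=C['scene'],C['side']
for k,p,q,z in(('rack',(320,298),(200,215),0),('stand',(186,239),(324,233),0),('jar',(268,164),(277,349),0),('knife',(289,202),(234,289),0)):
    print(k,onz(c,p,z).round(3),onz(d,q,z).round(3))
def tri(p,q):
    o,a=ray(c,p);O,b=ray(d,q)
    s=np.linalg.lstsq(np.c_[a,-b],O-o,rcond=None)[0]
    return (o+a*s[0]+O+b*s[1])/2, np.linalg.norm(o+a*s[0]-O-b*s[1])
print('lens',tri((190,171),(318,168)))
s1=lambda u,v:(265+(u+.5)/5-.5,235+(v+.5)/5-.5)
d1=lambda u,v:(150+(u+.5)/6-.5,155+(v+.5)/6-.5)
X=45/1000
obs=[('scene',s1(95,457),(-.06,.125,.006)),('scene',s1(298,533),(.06,.125,.006)),
('scene',s1(162,264),(-X,.075,.142)),('scene',s1(325,312),(X,.075,.142)),
('scene',s1(203,154),(-X,0,.142)),('scene',s1(355,198),(X,0,.142)),
('scene',s1(258,56),(-X,-.075,.142)),('scene',s1(405,100),(X,-.075,.142)),
('side',d1(152,467),(.06,-.125,.006)),('side',d1(340,490),(-.06,-.125,.006)),('side',d1(438,238),(-.06,.125,.006)),
('side',d1(172,246),(X,-.075,.142)),('side',d1(227,174),(X,0,.142)),('side',d1(385,188),(-X,0,.142)),
('side',d1(257,105),(X,.075,.142)),('side',d1(386,116),(-X,.075,.142))]
def res(p,full=False):
    r=[]
    for n,px,P in obs:
        r.append(proj(C[n],Rz(p[2])@np.array(P)+[p[0],p[1],0])[0]-px)
    return np.array(r).ravel()
best=min((least_squares(res,[.55,.2,y],loss='soft_l1') for y in(0,1.57,3.14,-1.57)),key=lambda r:r.cost)
print(best.x,best.cost);print(res(best.x).reshape(-1,2).round(1))
np.save('rack.npy',best.x)
# overlay
def box(x0,x1,y0,y1,z0,z1):
    v=np.array([[x,y,z] for x in(x0,x1) for y in(y0,y1) for z in(z0,z1)])
    return v,[(i,j) for i in range(8) for j in range(i+1,8) if bin(i^j).count('1')==1]
for n,r in(('scene',(265,235,120)),('side',(150,155,100))):
    im=cv2.imread(f'pics/{n}0.png');k=600//r[2]
    im=cv2.resize(im[r[1]:r[1]+r[2],r[0]:r[0]+r[2]],None,fx=k,fy=k,interpolation=cv2.INTER_CUBIC)
    for b,col in((box(-.06,.06,-.125,.125,0,.012),(255,0,0)),*[(box(-X,X,y-.006,y+.006,.012,.142),(0,255,0)) for y in(-.075,0,.075)]):
        q=proj(C[n],b[0]@Rz(best.x[2]).T+[best.x[0],best.x[1],0])
        q=((q-np.array(r[:2])+.5)*k-.5).round().astype(int)
        for i,j in b[1]: cv2.line(im,tuple(map(int,q[i])),tuple(map(int,q[j])),col,1)
    cv2.imwrite(f'pics/ov_{n}.png',im)
E
python3 a.py
```

```text
rack [0.527 0.219 0.   ] [0.524 0.206 0.   ]
stand [ 0.775 -0.203  0.   ] [ 0.78  -0.199  0.   ]
jar [ 0.318 -0.397  0.   ] [ 0.319 -0.386  0.   ]
knife [ 0.374 -0.163  0.   ] [ 0.376 -0.152  0.   ]
lens (array([ 0.72461326, -0.17658373,  0.30021861]), np.float64(8.692684021984639e-05))
[ 0.53090695  0.21980551 -1.90165557] 479.81548981283925
[[  0.1  -0.6]
 [-50.9 -52.1]
 [  5.8   3.9]
 [-36.6 -33.6]
 [ 25.1  20. ]
 [-16.6 -16. ]
 [ 40.8  33.8]
 [ -1.3  -1.5]
 [ -2.6  -1.9]
 [-42.5 -24.5]
 [  0.3   0.2]
 [  0.9  -0.2]
 [ 11.9   6.1]
 [-22.3  -9. ]
 [ 26.3  12.1]
 [ -3.8  -2. ]]
```

```bash
sed -i 's/r.append(proj(C\[n\],Rz(p\[2\])@np.array(P)/r.append(proj(C[n],Rz(p[2])@(np.array(P)*[-1,1,1])/' a.py; python3 a.py
```

```text
rack [0.527 0.219 0.   ] [0.524 0.206 0.   ]
stand [ 0.775 -0.203  0.   ] [ 0.78  -0.199  0.   ]
jar [ 0.318 -0.397  0.   ] [ 0.319 -0.386  0.   ]
knife [ 0.374 -0.163  0.   ] [ 0.376 -0.152  0.   ]
lens (array([ 0.72461326, -0.17658373,  0.30021861]), np.float64(8.692684021984639e-05))
[ 0.53341901  0.21171634 -0.96027682] 14.09279801789744
[[-0.7 -0.8]
 [-0.  -0.3]
 [-0.1 -1. ]
 [ 0.8  1.1]
 [ 0.9 -0.9]
 [ 2.5  0.9]
 [-1.9 -1.3]
 [-0.6 -0.4]
 [ 0.4 -0.5]
 [ 0.6 -0.4]
 [ 0.8  0.2]
 [ 0.5 -0.8]
 [-1.9 -1. ]
 [-4.8 -1. ]
 [-0.7 -0.7]
 [ 0.4 -0.4]]
```

View pics/ov_scene.png

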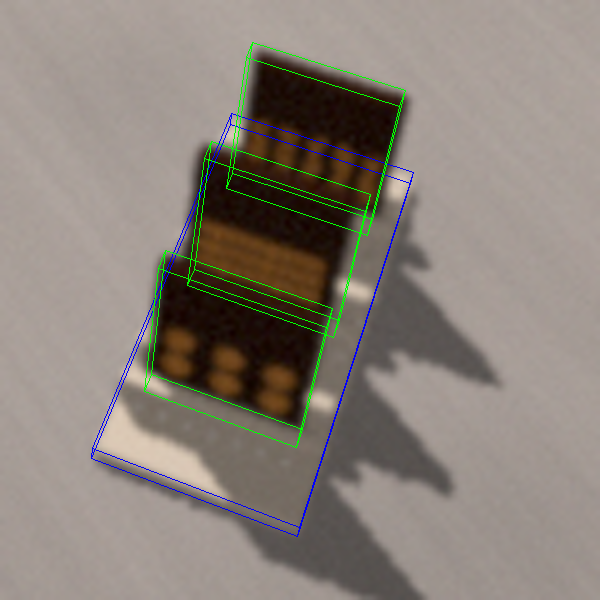

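View pics/ov_side.png

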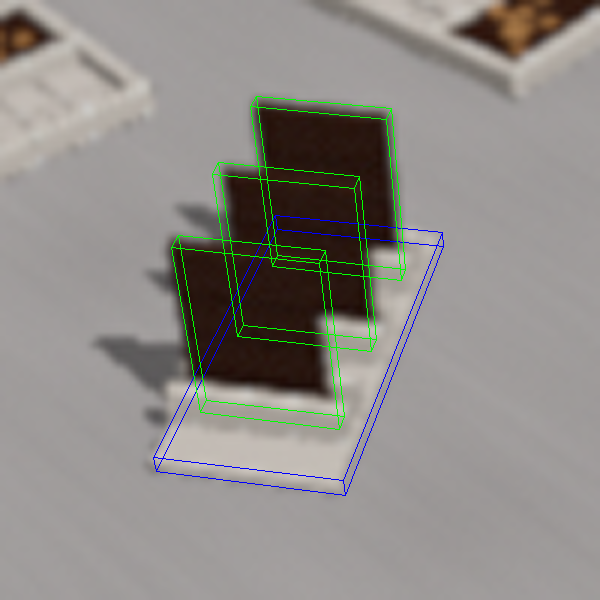

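```bash
cat > b.py <<'E'
from fit import *
s2=lambda u,v:(125+(u+.5)/4.5-.5,140+(v+.5)/4.5-.5)
d2=lambda u,v:(280+(u+.5)/4.5-.5,130+(v+.5)/4.5-.5)
# p: ox oy yaw tilt bx0 bx1 by
base={'scene':[s2(142,402),s2(302,367),s2(340,508),s2(165,548)],'side':[d2(343,470),d2(222,533),d2(112,432),d2(232,378)]}
# scene: far-left,far-right(lens side?),near-right,near-left
def pts(p):
    R=Rz(p[2]);o=np.array([p[0],p[1],0])
    f=lambda *q:R@np.array(q)+o
    T=R@Ry(-p[3]) # check sign: look dir -x goes down
    lens=np.array([p[0],p[1],.33])+T@np.array([-.06,0,0])
    zb=.006
    return dict(post=f(.07,0,.008),lens=lens,foc=np.array([p[0],p[1],.33])+T@np.array([-.22,0,0]),T=T,
      base=[f(p[5],-p[6],zb),f(p[4],-p[6],zb),f(p[4],p[6],zb),f(p[5],p[6],zb)],o=o)
def res(p):
    g=pts(p);r=[]
    for n,po,le in(('scene',s2(185,470),s2(280,128)),('side',d2(268,435),d2(193,172))):
        r+=list(proj(C[n],g['post'])[0]-po)+list(proj(C[n],g['lens'])[0]-le)
    a=proj(C['scene'],g['base'])-np.array(base['scene']); b=proj(C['side'],g['base'])-np.array(base['side'])
    return np.r_[r,a.ravel(),b.ravel()]
if __name__=='__main__':
    # order: base list above: (x1,-y),(x0,-y),(x0,+y),(x1,+y)
    s=least_squares(res,[.777,-.2,-.43,.5,-.02,.12,.06],loss='soft_l1')
    p=s.x;print(p,s.cost);print(res(p).reshape(-1,2).round(1))
    g=pts(p);print('lens',g['lens'],'foc',g['foc']);np.save('stand.npy',p)
    for n,r in(('scene',(125,140,130)),('side',(280,130,130))):
        im=cv2.imread(f'pics/{n}0.png');k=4.5
        im=cv2.resize(im[r[1]:r[1]+r[2],r[0]:r[0]+r[2]],None,fx=k,fy=k,interpolation=cv2.INTER_CUBIC)
        P=lambda X:tuple(int(v) for v in ((proj(C[n],X)[0]-np.array(r[:2])+.5)*k-.5).round())
        L=lambda a,b,c:cv2.line(im,P(a),P(b),c,1)
        for i in range(4): L(g['base'][i],g['base'][(i+1)%4],(0,255,0))
        ax=np.array([p[0],p[1],.33])
        L(g['post'],g['post']+[0,0,.322],(0,0,255))
        L(g['lens'],g['foc'],(255,255,0)); L(g['lens'],ax,(0,255,255)); L(ax,ax+g['T'][:,1]*.05,(255,0,255));L(ax,ax-g['T'][:,1]*.05,(255,0,255))
        for sy in(-.028,.028):
            v=[ax+g['T']@np.array(q) for q in((-.035,sy,-.025),(.035,sy,-.025),(.035,sy,.025),(-.035,sy,.025))]
            for i in range(4): L(v[i],v[(i+1)%4],(255,0,0))
        cv2.imwrite(f'pics/st_{n}.png',im)
E
python3 b.py
```

```text
[ 0.77964494 -0.20228612 -0.23747061  0.45516734 -0.03911542  0.08932414
  0.07098772] 3.4755277153879276
[[-1.6 -0.9]
 [ 0.3 -0.1]
 [ 0.  -1.3]
 [-0.5  0.5]
 [ 0.1  0.8]
 [ 0.4  0.1]
 [-0.3 -0.9]
 [-0.2 -0. ]
 [ 0.2  0.5]
 [ 0.2  0.1]
 [-0.  -0.6]
 [-0.5 -0.4]]
lens [ 0.72726609 -0.18960847  0.30362324] foc [ 0.58758916 -0.15580142  0.23328522]
```

View pics/st_scene.png

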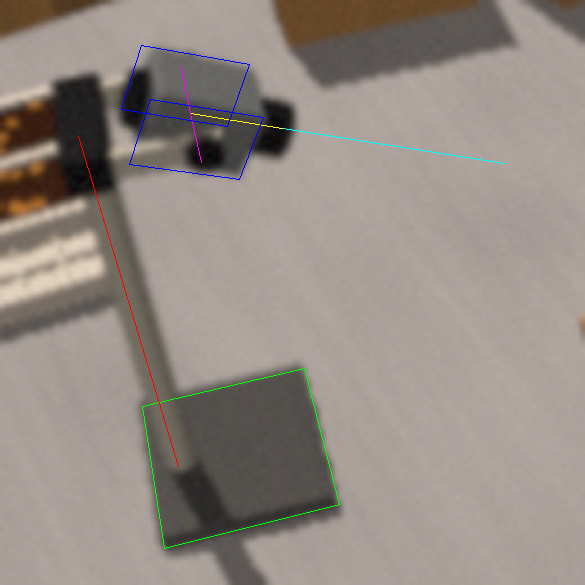

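View pics/st_side.png

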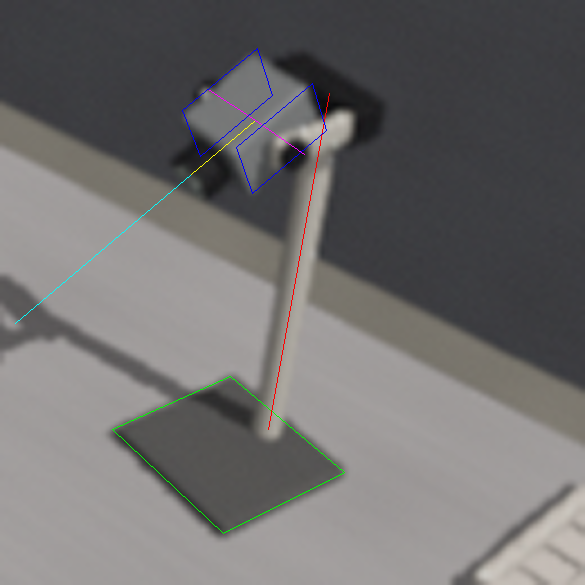

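```bash
cat > b2.py <<'E'
import b; from b import *
def res2(q):
    p=q[:7]; g=pts(p); ax=np.array([p[0],p[1],.33]);ky=q[7]
    y=g['T'][:,1]; r=[]
    for n,px,P in(('scene',s2(205,153),ax+y*ky),('side',d2(293,152),ax-y*ky),('side',d2(205,90),ax+y*ky),
      ('scene',s2(112,215),None),('side',d2(318,190),None)):
        if P is None:
            # perpendicular distance of px from post line
            a,b_=proj(C[n],[g['post'],g['post']+[0,0,.3]]); t=(b_-a)/np.linalg.norm(b_-a); w=np.array(px)-a
            r+=[t[0]*w[1]-t[1]*w[0]]
        else: r+=list(proj(C[n],P)[0]-px)
    # head centred on axis: silhouette corners
    T=g['T']
    h=lambda *v:ax+T@(np.array(v)+[q[8],0,q[9]])
    for n,px,v in(('scene',s2(165,50),(.035,-.028,.025)),('scene',s2(255,72),(-.035,-.028,.025)),('scene',s2(240,172),(-.035,.028,-.025)),
       ('side',d2(185,117),(-.035,.028,.025)),('side',d2(258,56),(.035,.028,.025)),('side',d2(310,93),(.035,-.028,.025)),('side',d2(253,190),(-.035,-.028,-.025)),('side',d2(236,148),(-.035,-.028,.025))):
        r+=list(proj(C[n],h(*v))[0]-px)
    return np.r_[res(p),r]
s=least_squares(res2,list(np.load('stand.npy'))[:7]+[.04,0,0],loss='soft_l1')
p=s.x;print(p.round(4),s.cost);print(res2(p)[24:].round(1)); print(res2(p)[:24].round(1))
g=pts(p[:7]);print('lens',g['lens'],'foc',g['foc']);np.save('stand.npy',p[:7])
J=s.jac;print('sd',np.sqrt(np.diag(np.linalg.inv(J.T@J))).round(4)[:4])
E
python3 b2.py
```

```text
[ 7.764e-01 -2.023e-01 -2.426e-01  4.686e-01 -3.610e-02  9.230e-02
  7.110e-02  4.510e-02  1.000e-04 -4.100e-03] 15.971188820787567
[-0.2  0.6  0.7  0.   1.1  0.7  1.1  1.9 -4.5 -0.4 -0.7 -0.7  0.2  2.5
 -0.8 -0.2 -0.6 -0.7  0.1 -1.1 -0.4  2.  -0.4  1.2]
[-0.7 -1.3  1.3 -0.2 -0.4 -0.8 -1.1  1.1  0.2  0.5  0.5 -0.1 -0.4 -1.
 -0.3 -0.3  0.4  0.8  0.2  0.3  0.1 -0.5 -0.3 -0.2]
lens [ 0.7244547  -0.1894581   0.30290262] foc [ 0.585883   -0.15515905  0.23064294]
sd [0.0017 0.0012 0.0145 0.0331]
```

Run:
```python
from fit import *
from b import pts
from scipy.spatial.transform import Rotation as Ro
s=ctrl.sense(); R=Ro.from_rotvec(s['tool_rot']).as_matrix(); print(R.round(3),s['t'])
print('toolx az',np.degrees(np.arctan2(R[1,0],R[0,0])), 'slab y az',np.degrees(np.load('rack.npy')[2])+90)
r=np.load('rack.npy');print('slab',Rz(r[2])@[0,.075,0]+[r[0],r[1],0])
print(pts(np.load('stand.npy'))['T'].round(3))
```

```text
[[ 0.411  0.    -0.912]
 [ 0.912  0.     0.411]
 [ 0.    -1.    -0.   ]] 3.25
toolx az 65.71972375330806 slab y az 34.980190771660105
slab [0.59487029 0.25471333 0.        ]
[[ 0.866  0.24  -0.438]
 [-0.214  0.971  0.109]
 [ 0.452  0.     0.892]]
```

```bash
python3 -m handwheel '[[[34,-31,0],[0,0,-7.7],50],[[34,-31,0],[0,0,-7.7],50],[[34,-31,0],[0,0,-7.7],50],[[34,-31,0],[0,0,-7.7],50],[[34,-31,0],[0,0,0],50],[[34,-31,0],[0,0,0],50],[[34,-31,0],[0,0,0],50],[[34,-31,0],[0,0,0],50],[[34,-31,0],[0,0,0],50],[[30,-30,0],[0,0,0],50],[[0,0,0],[0,0,0],50]]'
cat > w.py <<'E'
from fit import *
from scipy.spatial.transform import Rotation as Ro
import sys
c=snap('wrist',sys.argv[1]); s=ctrl.sense()
R=Ro.from_rotvec(s['tool_rot']).as_matrix()
print(s['t'],s['position'].round(4),'az',np.degrees(np.arctan2(R[1,0],R[0,0])),R[:,1].round(3),s['joint_pos'].round(3),s['wrist_force'].round(2),s['width'])
pickle.dump(c,open('wc.pkl','wb'))
r=np.load('rack.npy')
im=cv2.imread('pics/'+sys.argv[1])
P=[Rz(r[2])@np.array([x,.075+y,.142])+[r[0],r[1],0] for x,y in((-.045,-.006),(.045,-.006),(.045,.006),(-.045,.006))]
q=proj(c,P);print(q.round(1).tolist())
cv2.polylines(im,[q.round().astype(np.int32)],True,(0,255,0),1)
cv2.imwrite('pics/o_'+sys.argv[1],cv2.resize(im,None,fx=1.5,fy=1.5))
E
python3 w.py w1.png
```

```text
t: 4.35
position: [0.6032, 0.2472, 0.2925]
tool_rot: [-1.52, -0.465, 0.46]
wrist_force: [-0.5, 0.3, -0.1]
width: 0.0504
4.4 [0.6018 0.2487 0.2925] az 33.8977458537131 [ 0.002  0.002 -1.   ] [ 0.29   0.528  1.491  0.002  1.12  -0.302] [ 0.    0.32 -0.15] 0.04996442911391207
[[242.5, 133.0], [245.7, 244.6], [260.4, 244.4], [258.7, 132.7]]
```

View pics/o_w1.png

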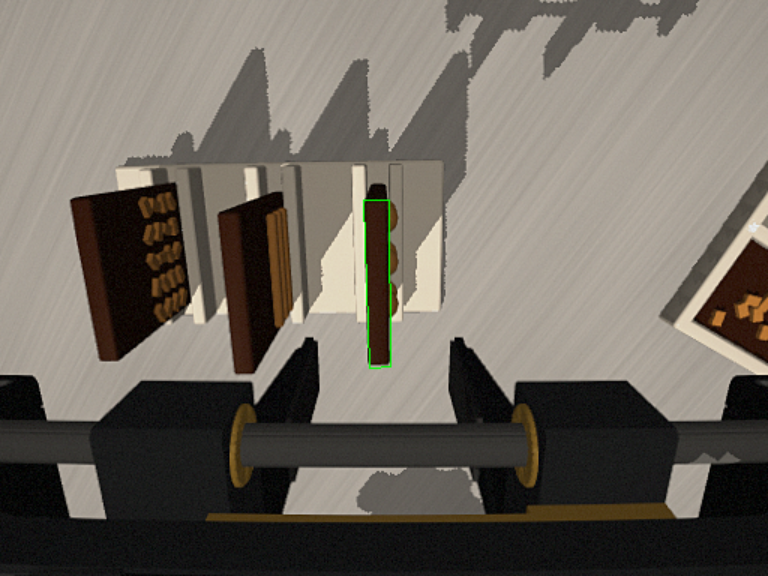

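```bash
python3 -m handwheel '[[[-7,6,-30],[0,0,1.1],50],[[0,0,-30],[0,0,0],50],[[0,0,-30],[0,0,0],50],[[0,0,-18],[0,0,0],50],[[0,0,0],[0,0,0],50]]'; python3 w.py w2.png
```

```text
t: 4.9
position: [0.5914, 0.2581, 0.1824]
tool_rot: [-1.514, -0.484, 0.477]
wrist_force: [-0.6, -0.6, 0.2]
width: 0.0501
4.95 [0.5917 0.2583 0.1837] az 35.17463321805288 [ 0.005  0.004 -1.   ] [ 0.309  0.635  1.614  0.003  0.887 -0.307] [ 0.34 -0.43  0.14] 0.05013829283626966
[[244.4, 195.6], [245.4, 365.2], [269.0, 365.2], [272.6, 195.6]]
```

View pics/o_w2.png

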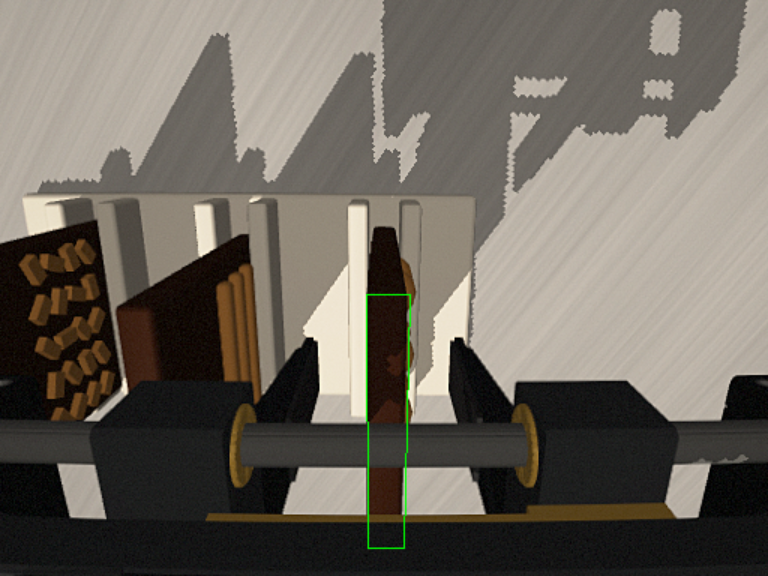

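```bash
python3 -m handwheel '[[[2,-2,-8],[0,0,0],50],[[0,0,0],[0,0,0],30],[[0,0,0],[0,0,0],8],[[0,0,0],[0,0,0],0],[[0,0,0],[0,0,0],0],[[0,0,0],[0,0,0],0]]' 35
```

```text
t: 5.55
position: [0.5945, 0.2576, 0.1799]
tool_rot: [-1.514, -0.492, 0.472]
wrist_force: [-0.3, -0.4, -0.1]
width: 0.0154
```

```bash
python3 -m handwheel '[[[0,0,0],[0,0,0],0],[[0,0,0],[0,0,0],0],[[0,0,0],[0,0,0],0]]' 35; python3 w.py w3.png
```

```text
t: 5.85
position: [0.5934, 0.2569, 0.1799]
tool_rot: [-1.515, -0.488, 0.474]
wrist_force: [-0.4, -0.7, -0.2]
width: 0.012
5.9 [0.5934 0.2569 0.1799] az 35.202703505873274 [ 0.008  0.005 -1.   ] [ 0.306  0.64   1.615  0.003  0.878 -0.31 ] [-1.74 -1.29  1.31] 0.011963769168449278
[[241.7, 192.1], [243.1, 365.5], [267.1, 365.4], [270.6, 192.2]]
```

View pics/o_w3.png

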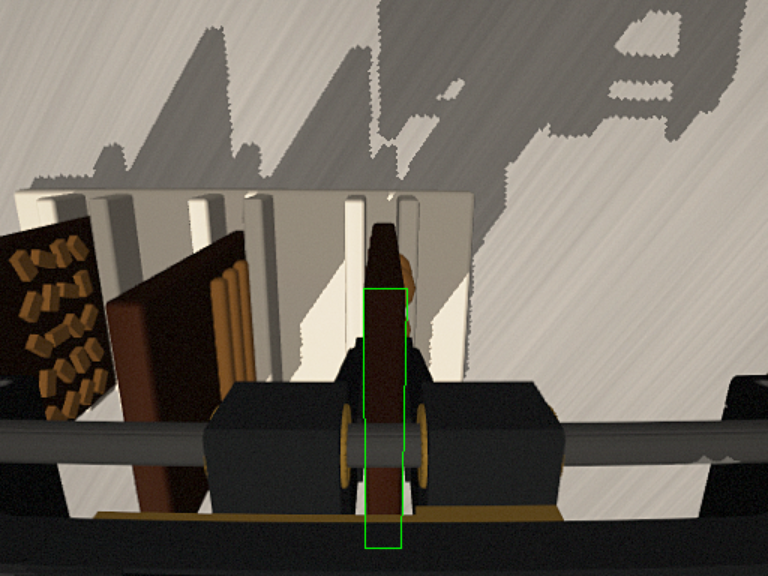

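```bash
python3 -m handwheel '[[[0,0,10],[0,0,0],0],[[0,0,20],[0,0,0],0],[[0,0,30],[0,0,0],0],[[0,0,30],[0,0,0],0],[[0,0,30],[0,0,0],0],[[0,0,30],[0,0,0],0],[[0,0,0],[0,0,0],0],[[0,0,0],[0,0,0],0],[[0,0,0],[0,0,0],0]]'
cat > g.py <<'E'
from fit import *
from b import pts
from scipy.spatial.transform import Rotation as Ro
g=pts(np.load('stand.npy'));T=g['T']
goal=g['foc']-.006*T[:,0]+.103*T[:,2]+.0027*T[:,1]
# tool x=slab y=Tx, tool y=-slab z=-Tz
G=np.c_[T[:,0],-T[:,2],np.cross(T[:,0],-T[:,2])]
s=ctrl.sense();R=Ro.from_rotvec(s['tool_rot']).as_matrix()
rv=np.degrees(Ro.from_matrix(G@R.T).as_rotvec())
print(s['t'],'goal',goal.round(4),'shift mm',((goal-s['position'])*1e3).round(1),'turn',rv.round(2),np.linalg.norm(rv).round(2))
print(s['joint_pos'].round(2),s['wrist_force'].round(2),s['width'])
E
python3 g.py
python3 - <<'E'
from h import *
c=snap('scene','l1.png');a=cv2.imread('pics/l1.png')
cv2.imwrite('pics/l1c.png',cv2.resize(a[150:340,200:420],None,fx=3,fy=3))
E
```

```text
t: 6.8
position: [0.5928, 0.2574, 0.3372]
tool_rot: [-1.514, -0.491, 0.473]
wrist_force: [-0.9, 0.3, -2.3]
width: 0.012
6.8 goal [ 0.5362 -0.1401  0.3198] shift mm [ -56.7 -397.4  -17.4] turn [  5.03 -26.53 -48.28] 55.32
[ 0.31  0.48  1.45  0.    1.2  -0.31] [-0.85  0.29 -2.35] 0.012009532404053141
```

View pics/l1c.png

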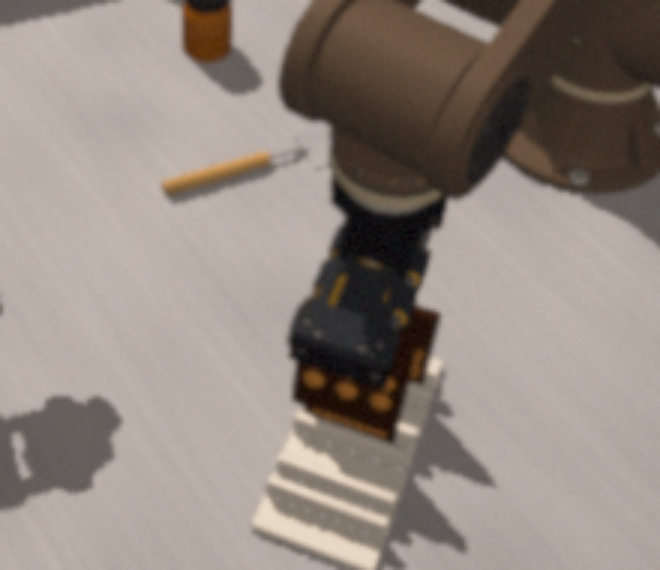

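```bash
python3 -m handwheel '[[[-4,-20,0],[0.5,-2.6,-4.8],0],[[-6,-38,0],[0.5,-2.6,-4.8],0],[[-6,-40,-2],[0.5,-2.6,-4.8],0],[[-6,-40,-2],[0.5,-2.6,-4.8],0],[[-6,-40,-2],[0.5,-2.6,-4.8],0],[[-6,-40,-2],[0.5,-2.6,-4.8],0],[[-6,-40,-2],[0.5,-2.6,-4.8],0],[[-4,-35,-2],[0.5,-2.6,-4.8],0],[[0,-30,0],[0,0,0],0],[[0,0,0],[0,0,0],0],[[0,0,0],[0,0,0],0]]'; python3 g.py
```

```text
t: 7.95
position: [0.5417, -0.0763, 0.3096]
tool_rot: [-1.593, -0.216, -0.355]
wrist_force: [-0.0, 0.3, -2.1]
width: 0.0119
7.95 goal [ 0.5362 -0.1401  0.3198] shift mm [ -5.5 -63.7  10.3] turn [ 0.41 -6.19 -8.42] 10.46
[-0.28  0.28  1.9   0.07  0.6  -0.24] [-0.02  0.25 -2.13] 0.01185995858701793
```

```bash
python3 -m handwheel '[[[-2,-21,4],[0,-2,-2.8],0],[[-2,-21,3],[0.2,-2,-2.8],0],[[-1,-21,3],[0.2,-2,-2.8],0],[[0,0,0],[0,0,0],0],[[0,0,0],[0,0,0],0]]'; python3 g.py
python3 - <<'E'
from h import *
for n in('scene','side','wrist'):
    snap(n,n+'9.png')
    for t in('slab_face','lens','slab_bars','slab_chips'):
        print(n,t,[(np.round(x['pixel'],1).tolist(),round(x['confidence'],2)) for x in ctrl.mark_of(n,t)][:2])
a=cv2.imread('pics/scene9.png');b=cv2.imread('pics/side9.png')
A=cv2.resize(a[130:260,130:330],None,fx=3.9,fy=3.9,interpolation=cv2.INTER_CUBIC)
cv2.imwrite('pics/e1.png',A)
cv2.imwrite('pics/e2.png',cv2.resize(b[100:250,170:390],None,fx=3.6,fy=3.6,interpolation=cv2.INTER_CUBIC))
E
```

```text
t: 8.45
position: [0.5365, -0.1365, 0.3166]
tool_rot: [-1.586, -0.175, -0.55]
wrist_force: [-0.3, -0.3, -2.3]
width: 0.0115
8.45 goal [ 0.5362 -0.1401  0.3198] shift mm [-0.3 -3.6  3.3] turn [-0.19 -0.4  -0.08] 0.45
[-0.39  0.26  1.93  0.14  0.5  -0.26] [-0.28 -0.26 -2.28] 0.011546613697561091
scene slab_face [([237.6, 175.5], 0.63)]
scene lens [([189.2, 167.2], 0.81)]
scene slab_bars [([317.4, 295.4], 0.67)]
scene slab_chips [([324.1, 277.4], 0.84), ([190.2, 171.1], 0.54)]
side slab_face [([283.2, 201.8], 0.77)]
side lens [([318.9, 168.4], 0.61)]
side slab_bars [([202.2, 211.9], 0.78)]
side slab_chips [([192.5, 224.5], 0.9), ([287.3, 214.1], 0.68)]
wrist slab_face [([266.6, 229.8], 0.73)]
wrist lens [([506.5, 235.6], 0.83)]
wrist slab_bars []
wrist slab_chips []
```

View pics/e1.png

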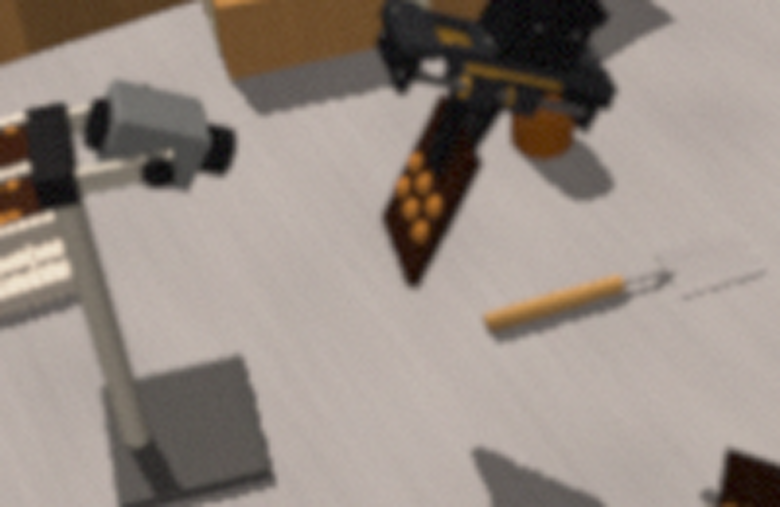

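View pics/e2.png

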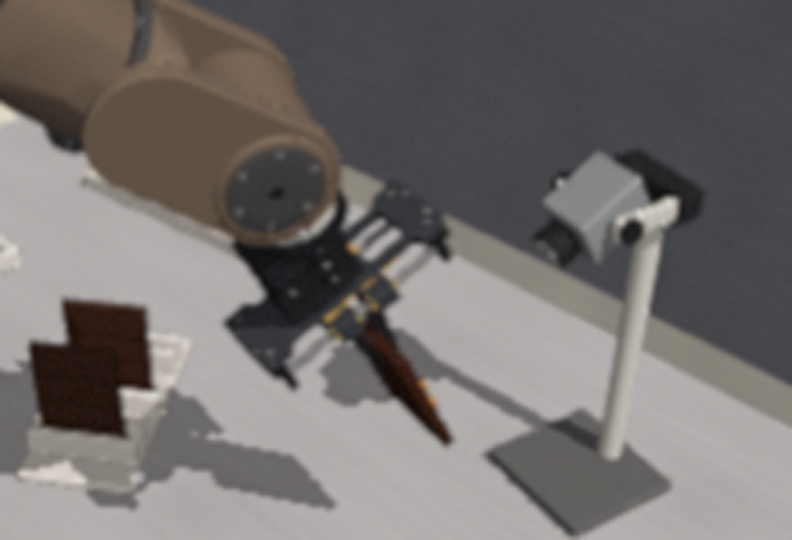

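View pics/wrist9.png

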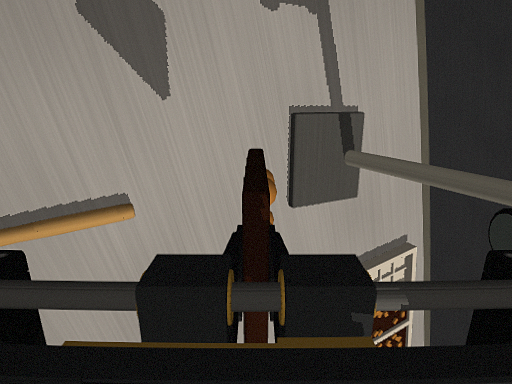

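```bash
python3 - <<'E'
from fit import *
from b import pts
p=np.load('stand.npy');g=pts(p)
w=snap('wrist')
def tri(*L):
    A=0;B=0
    for c,px in L:
        o,d=ray(c,px);d/=np.linalg.norm(d);M=np.eye(3)-np.outer(d,d);A=A+M;B=B+M@o
    return np.linalg.solve(A,B).round(4)
c,d=C['scene'],C['side']
print('face tri',tri((c,(237.6,175.5)),(d,(283.2,201.8))),tri((c,(237.6,175.5)),(d,(283.2,201.8)),(w,(266.6,229.8))),'foc',g['foc'])
print('lens tri',tri((c,(190,170)),(d,(318.5,168.2))),tri((c,(190,170)),(d,(318.5,168.2)),(w,(506.5,235.6))),g['lens'])
for z in(.006,.012):
    q=[onz(w,px,z)[:2] for px in((291,109),(363,111),(358,199),(289,206))]
    print(z,np.round(q,3).tolist())
    a=lambda v:np.degrees(np.arctan2(v[1],v[0])).round(1)
    print('edges az',a(q[1]-q[0]),a(q[2]-q[1]),a(q[2]-q[3]),a(q[3]-q[0]))
print('post',onz(w,(350,157),.012),g['post'],np.degrees(p[2:4]))
print('pred px lens',proj(w,g['lens']),'post',proj(w,g['post']),'base',proj(w,g['base']).round())
# slab overlay under assumed gripper relation
from scipy.spatial.transform import Rotation as Ro
s=ctrl.sense();R=Ro.from_rotvec(s['tool_rot']).as_matrix()
S=np.c_[-np.cross(R[:,0],R[:,1])*-1,R[:,0],-R[:,1]]; S[:,0]=np.cross(S[:,1],S[:,2])
org=s['position']+.059*R[:,1]-.109*S[:,2]+.0027*S[:,0]
for n,f in(('scene','scene9'),('side','side9'),('wrist','wrist9')):
    cc={'scene':c,'side':d,'wrist':w}[n]
    im=cv2.imread(f'pics/{f}.png'); r={'scene':(190,130,120),'side':(240,150,120),'wrist':(190,130,120)}[n];k=5
    im=cv2.resize(im[r[1]:r[1]+r[2],r[0]:r[0]+r[2]],None,fx=k,fy=k,interpolation=cv2.INTER_CUBIC)
    v=np.array([[x,y,z] for x in(-.045,.045) for y in(-.006,.006) for z in(0,.13)])
    q=((proj(cc,v@S.T+org)-np.array(r[:2])+.5)*k-.5).round().astype(int)
    for i in range(8):
        for j in range(i+1,8):
            if bin(i^j).count('1')==1: cv2.line(im,tuple(map(int,q[i])),tuple(map(int,q[j])),(0,255,0),1)
    for z in(.044,.07):
        for x in (-.03,0,.03):
            u=((proj(cc,S@np.array([x,.014,z])+org)[0]-np.array(r[:2])+.5)*k-.5).round().astype(int)
            cv2.circle(im,tuple(map(int,u)),3,(255,255,0),-1)
    cv2.imwrite(f'pics/f_{n}.png',im)
f=S@np.array([0,.006,.065])+org
print('face kin',f.round(4),'err mm',np.linalg.norm(f-g['foc'])*1e3,s['t'])
E
python3 -c "
import cv2,numpy as np
cv2.imwrite('pics/f2.png',cv2.resize(np.hstack([cv2.imread('pics/f_scene.png'),cv2.imread('pics/f_side.png')])[:,:],(800,400)))"
```

```text
face tri [ 0.5849 -0.157   0.2334] [ 0.5859 -0.154   0.2317] foc [ 0.585883   -0.15515905  0.23064294]
lens tri [ 0.7233 -0.1794  0.3014] [ 0.7207 -0.1831  0.3019] [ 0.7244547  -0.1894581   0.30290262]
0.006 [[0.756, -0.122], [0.886, -0.158], [0.857, -0.301], [0.724, -0.26]]
edges az -15.5 -101.5 -17.1 -103.3
0.012 [[0.753, -0.121], [0.881, -0.156], [0.852, -0.297], [0.72, -0.257]]
edges az -15.5 -101.5 -17.1 -103.3
post [ 0.84466913 -0.2202931   0.012     ] [ 0.84436855 -0.21913898  0.008     ] [-13.90234459  26.84786072]
pred px lens [[511.03187843 236.10249492]] post [[348.04055182 155.99485134]] base [[354. 197.]
 [290. 207.]
 [293. 111.]
 [361. 110.]]
face kin [ 0.5858 -0.1522  0.2276] err mm 4.220258242094747 9.25
```

View pics/f2.png

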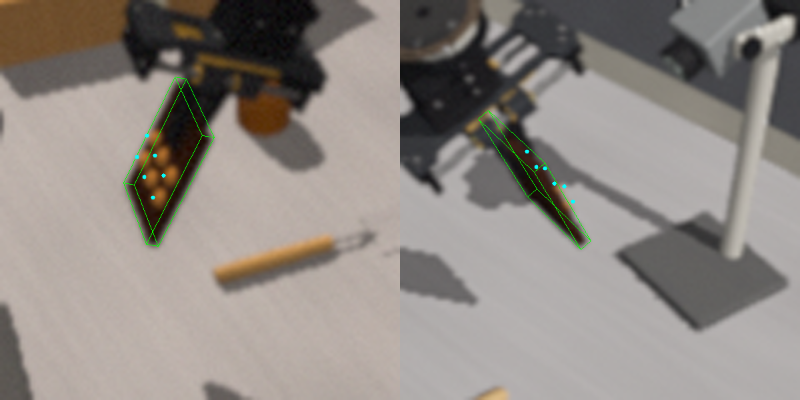

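View pics/f_wrist.png

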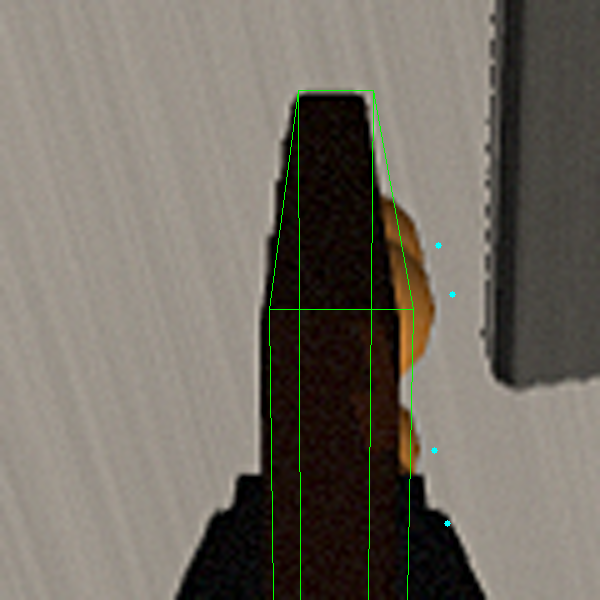

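```bash
python3 -m handwheel '[[[0,-3,3],[0,0,0],0],[[0,0,0],[0,0,0],0],[[0,0,0],[0,0,0],0],[[0,0,0],[0,0,0],0],[[0,0,0],[0,0,0],0]]'; python3 g.py; python3 -m handwheel '[[[0,0,0],[0,0,0],0],[[0,0,0],[0,0,0],0],[[0,0,0],[0,0,0],0],[[0,0,0],[0,0,0],0],[[0,0,0],[0,0,0],0]]'; python3 g.py; python3 -c "
from h import *
print(abs(ctrl.sense()['dq']).max())
snap('side','side10.png')"
```

```text
t: 9.75
position: [0.5366, -0.1408, 0.3205]
tool_rot: [-1.587, -0.175, -0.553]
wrist_force: [0.4, -0.7, -1.9]
width: 0.0116
9.75 goal [ 0.5362 -0.1401  0.3198] shift mm [-0.4  0.8 -0.6] turn [-0.15 -0.29  0.01] 0.33
[-0.4   0.26  1.92  0.15  0.51 -0.27] [ 0.39 -0.67 -1.93] 0.011601041424905442
t: 10.25
position: [0.5365, -0.1407, 0.3204]
tool_rot: [-1.587, -0.175, -0.552]
wrist_force: [-0.4, 0.1, -1.5]
width: 0.0118
10.25 goal [ 0.5362 -0.1401  0.3198] shift mm [-0.3  0.7 -0.6] turn [-0.16 -0.3   0.01] 0.34
[-0.4   0.26  1.92  0.15  0.51 -0.27] [-0.38  0.09 -1.51] 0.011762652545780584
0.0008434895562363591
```

View pics/side10.png

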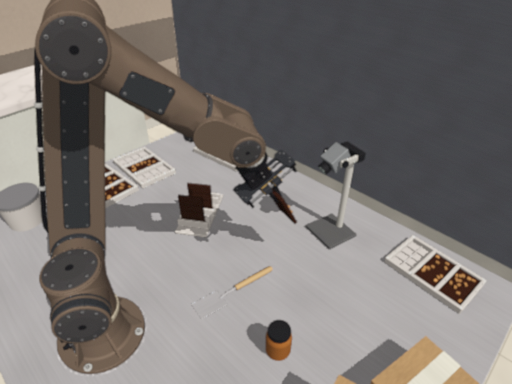

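The side picture shows the slab held at about (283,203), facing the camera head at (335,157). The other two slabs are in the rack at about (195,203), and the jar, knife and stand have not moved.

```bash
python3 -c "
from plant import ctrl
print(ctrl.job_done())"
```

```text
the job is handed in; nothing more can be done
None
```

I gripped the domed slab across its 12 mm near the top and lifted it straight out of the end groove. I then held it in front of the inspection camera and handed the job in at about 10.3 s.

**Last checks before handing in**
- **Pose:** by arm position, the tool was within 1 mm and 0.4° of the pose I worked out. That pose puts the middle of the face on my estimated focus point of (0.586, -0.155, 0.231) m.
- **Face position:** triangulating the face centre from the camera pictures, before a last 4 mm correction, gave a point within about 4 mm of the focus.
- **Hold:** the arm was still (joint speeds below 0.001 rad/s), with the opening at 11.8 mm and the grip set to 35 N.
- **Other things:** the other two slabs, the jar, the knife and the camera stand showed no movement in the last picture.

**Where the checks disagreed**
- **Lens position:** the network's lens mark was about 10 mm off my stand fit. If the mark were right, the focus would be nearly 30 mm to one side, which is close to the limit. I went with the fit because it matched the base plate, post and lens barrel in the pictures, and the mark fell at the barrel's edge.
- **Camera direction:** the base plate edges gave the camera's heading between -11.5° and -17°; I used -13.9°. The camera tilt of 26.8° is good to about 2°. Together that leaves the focus uncertain by roughly 10 mm, and no verdict was reported.

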